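# Roll the sample bottle up the loading ramp and start the reading

### The arm

A 7-joint arm with a two-finger parallel gripper is mounted at the origin on the work surface. World frame = base frame: x ahead of the robot, y to its left, z up, the work surface at z = 0. Lengths are in m, angles in degrees, forces in N, time in s.
With the tool pointing down it reaches from about 0.425 to 0.95 m from the base axis. Payload 4.7 kg.
Tool frame: the origin (TCP) lies midway between the tips of the shut fingers; the grasp point (between the pads) lies 19 mm behind it (env.grasp_offset is the distance from the TCP to the grasp point, in m); z points along the fingers, y is the line along which they close (so a half turn about z gives the same grasp; the last joint's range is limited). The gripper opens to 87 mm and grips with 3 to 60 N. Pads are 19 mm wide; open, the fingers measure 117 mm over their backs; the gripper's body (75 mm by 190 mm) begins 51 mm behind the grasp point.
Start: joints at [72.829, 26.849, -2.785, 87.806, 1.381, 65.374, -4.715], TCP at [0.181, -0.65, 0.223] pointing down, gripper open.
Joint ranges: [-148.3, 148.3], [-19.14, 114.17], [-79.39, 73.82], [5.75, 140.21], [-59.74, 239.74], [12.07, 113.84], [-152.46, 152.46]. Speed limits (degrees/s): [147.25, 147.25, 180, 180, 180, 180, 180].

### API

Orientations are given as [roll, pitch, yaw] about the fixed x, y, z axes, in that order (R = Rz(yaw) Ry(pitch) Rx(roll)).
In Python, from station import env, vision, job gives the robot as it stands.
- The arm moves only by the tool jog_arm, never from a script. Its argument "motion" is a list that holds one entry, the list of rows, each a list of 5 numbers: the shift along the tool's x, y, z in cm, then the turn about the tool's z in rad, then the closure, from -1 (fully open) to 1 (shut), so that 0 is half open. In form: [[[tx, ty, tz, turn, gripper], ...]]. A call has 1 to 10 rows; each row shifts and turns the commanded pose from where the row before left it, along the tool's axes as they then stand; what a row does not reach is not made up. A row lasts 1/12 s, in which the tool goes at most 41.7 mm and 7.16 degrees, less where a joint would pass 70% of its speed; a pose out of reach is approached as far as the arm can. A call with a gripper value outside its range is refused whole. The fingers move at their own pace and stop on an object; "newtons" is the grip in N (left out, the last holds). Time passes only in rows, so rows that do not move let the fingers close. It gives the time, the measured TCP pose, the force, the opening and the grip force at its end, in the units of the state.
- env.observe(): the state, without advancing time (a new reading comes with each control period).
- vision.camera(name): name is "scene" or "top"; returns (picture, depth): 420x560x3 uint8, red, green, blue; 420x560 float32, m along the optical axis (not along the pixel's ray), 0 where there is no reading.
- vision.camera_info(name): a dict with "mtx" (3x3 intrinsics, pixels), "R" (3x3) and "t" (3): a world point X has camera coordinates R X + t. Camera axes: x right, y down, z forward; pixel columns grow to the right and rows downward; lengths in m; the calibration is good to about 2 mm. A picture is of the moment at which its call begins. camera_info takes no time and is no camera call.
- job.close_job(): hands the job in; it is judged then, once.
The state is a dict: "t": time; "joint_positions": joint angles; "joint_vel": joint speeds; "effort": joint torques, N m; "position": TCP position; "orientation": TCP orientation; "wrist_force": force on the tool from outside, world axes, zero at the start; "wrist_torque": the same for the moment, N m; "width": finger opening in m; "finger_force": force on a finger pad.
Only numpy, scipy, OpenCV 4.12 (cv2) and the standard library are available. Lean on these libraries where they do the work, as an engineer would, in place of code of your own. Each camera call takes 0.05 s, during which the arm holds its last target. There are 200 camera calls.

### The job

With the fingertips, push the white sample bottle lying at the foot of the loading ramp up the slope, over the crest and into the cradle against the black stop plate: do not lift it, fling it or let it roll back down the ramp. Once it lies at rest against the stop, press the white push button on the small control box beside the ramp fully down to start the reading. Leave the dial and the other things on the bench as they are.

Things in the scene. Friction and masses are not known exactly. Their poses are not given: they have to be found in the camera images.
- station: fixed aluminium loading ramp, grey side rails 10 mm above its deck, 170 mm clear between them (y -85 to 85, 186 over the outsides). Origin: on the bench, middle of the line where the slope begins; x points level up the ramp, y left, z up; it may stand turned. Level foot 10 mm high from x -27 mm to 0, with a lip 4 mm higher and 7 mm thick behind it
- deck: the sloping deck of the same ramp, 11 degrees. Origin: on its surface, middle of the line where the slope begins (10 mm above the station's origin); x points up along the slope (143 mm to the crest), z square to its surface
- crest (a point): middle of the crest line on the deck's surface: x 140, z 37.2 mm in the station's frame. Beyond it the cradle falls 8 degrees to the stop
- stop_foot (a point): where the deck of the cradle meets the face of the black stop plate, in the middle: x 205, z 28.1 mm in the station's frame. The plate's top is at z 76, it is 10 mm thick
- home (a point): where the bottle's centre is when it lies home against the stop: x 175, z 63 mm in the station's frame
- sample_bottle: rigid white cylinder, 60 mm diameter, 120 long, a grey cap 50 across and 10 long on each end, thin grey stripes; 170 to 340 g. Lies across the ramp and rolls: left alone on the slope it rolls back, past the crest it rolls to the stop. Origin: its centre; y is its axis, x and z turn as it rolls. Starts on the foot, centre 3 to 5 mm before the slope and 40 above the bench
- start_top (a point): centre of the top of the round white push button (28 mm across) on a small grey control box (80 x 70 x 45 mm); it stands at one side of the ramp and the dial's box at the other. The top is 63 mm above the bench and 6 mm above its black collar (44 mm across)
- start (a joint): travel of the push button: 0 up, 0.006 m fully down; springs back; fully down takes about 5 N
- dial (a joint): angle (rad) of the black speed dial on the other, equal grey box; 0 at the start; not to be turned
- start_box: the fixed grey box that carries the push button; origin on the bench under its centre, the button is centred on it
- speed_box: the fixed grey box that carries the dial (80 x 70 x 45 mm, 89 mm high with the dial); origin on the bench under its centre
- glass_jar: bystander: open glass jar, 68 mm across, 85 mm high; origin under its centre
- screw_cap: bystander: orange screw cap, 48 mm across, 16 mm high; origin under its centre
- pipette: bystander: pipette lying on the bench, about 245 mm long along its x, 40 mm wide, 24 mm high; origin near its middle, on the bench
- tube_rack: bystander: white tube rack, 100 x 55 x 50 mm, tube tops to 62 mm; origin under its centre
- petri_dishes: bystander: closed white dish, 92 mm across, 22 mm high; origin under its centre
- wash_bottle: bystander: upright white bottle, 60 mm across, 160 mm high; origin under its centre
- tip_box: bystander: small grey box, 60 x 45 x 35 mm; origin under its centre

How it is judged:
By the outcome, as a careful person would: the job done as asked, in the order asked, and still so for the second after the job is handed in, with the robot touching nothing.
It also fails if it takes over 51 s, if anything falls off the work surface, if the arm or the gripper's body presses on something with over 40 N, if the wrist force passes 120 N, or if a joint passes its speed limit or range.

## Working session

There is one attempt and no reset: what is moved stays moved. The work goes in short steps, Python scripts to look and compute and a tool call to move; the robot and the scene stay as the last step left them, time stands still between calls to the robot, and variables do not carry over. Pictures are saved under pics/ and viewed, at most 10 in all, crops included, and the job is handed in when it is done.

Besides the shell and the picture viewer there is one more tool, called after ">>>" in YAML: its name, and indented under it one key for each argument. jog_arm: Moves the arm, as the interface text tells. Its arguments: {"type":"object","properties":{"motion":{"type":"array"},"newtons":{"type":"number"}},"required":["motion"]}

```bash
mkdir -p pics; python3 - <<'E'
from station import env, vision, job
import cv2,numpy as np
for n in("top","scene"):
    p,d=vision.camera(n); cv2.imwrite(f"pics/{n}0.png",cv2.cvtColor(p,cv2.COLOR_RGB2BGR)); np.savez(f"{n}0.npz",p=p,d=d)
    i=vision.camera_info(n); print(n,i)
s=env.observe(); print(s)
E
```

```text
top {'mtx': array([[470.55351543,   0.        , 279.09986192],
       [  0.        , 470.55351543, 209.5652373 ],
       [  0.        ,   0.        ,   1.        ]]), 'R': array([[-0.00862109, -0.99991827, -0.00944047],
       [-0.98719913,  0.01001427, -0.15917783],
       [ 0.15925937,  0.00794733, -0.98720479]]), 't': array([0.04810796, 0.54813106, 0.96598252])}
scene {'mtx': array([[482.85110181,   0.        , 284.32642997],
       [  0.        , 482.85110181, 215.39549424],
       [  0.        ,   0.        ,   1.        ]]), 'R': array([[-0.69931985,  0.71478482, -0.00586667],
       [ 0.57911779,  0.56173885, -0.59082319],
       [-0.41901591, -0.41657187, -0.80677974]]), 't': array([ 0.34886346, -0.29837367,  1.51416292])}
{'t': 0.1, 'joint_positions': array([72.82830505, 26.8929255 , -2.78491012, 87.86624749,  1.3825299 ,
       65.37280784, -4.71457358]), 'joint_vel': array([-0.10514912, -0.0937017 , -0.03751567, -0.19204778,  0.08972697,
        0.05744369,  0.10794937]), 'effort': array([ 5.98149200e-04, -5.09171712e+01, -8.11189832e-02, -2.36831617e+01,
       -6.14688406e-02,  3.44640773e-02,  6.65218613e-05]), 'position': array([ 0.18043857, -0.64989489,  0.22160623]), 'orientation': array([-1.79901740e+02,  4.56386218e-03,  1.55196259e+01]), 'wrist_force': array([-0.05071286, -0.38474706,  0.70533003]), 'wrist_torque': array([-0.0099538 ,  0.04572176,  0.01452348]), 'finger_force': 0.0, 'width': 0.08696922845024684}
```

View pics/top0.png

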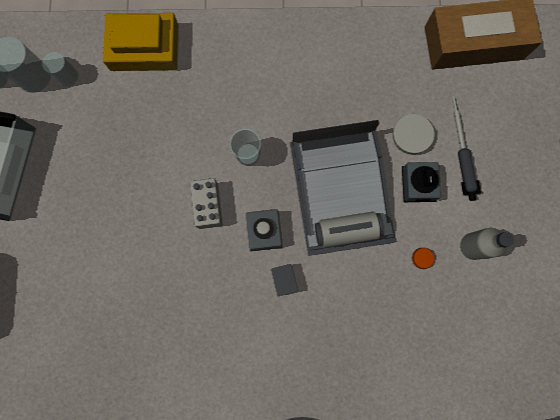

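View pics/scene0.png

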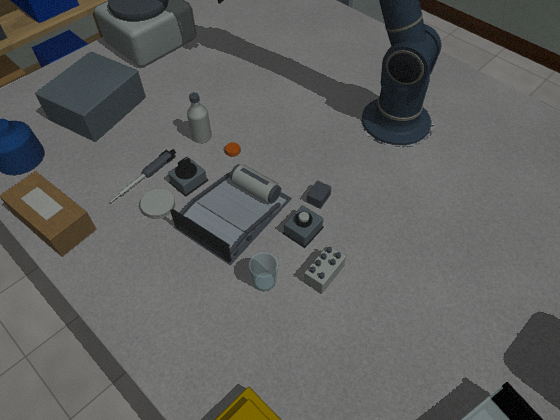

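The top view shows the ramp rising away from the robot. The bottle is at about (348,229), the stop plate at (336,132), the button at (263,228) and the dial at (425,180). Next I'll measure these using the depth data.

```bash
cat > h.py <<'E'
from station import env, vision, job
import cv2,numpy as np
def cloud(n,p=None,d=None):
    if d is None: p,d=vision.camera(n)
    i=vision.camera_info(n); v,u=np.mgrid[:420,:560]; K=i["mtx"]
    c=np.dstack([(u-K[0,2])/K[0,0]*d,(v-K[1,2])/K[1,1]*d,d])
    return p,(c-i["t"])@i["R"]
def ray(n,u,v,z):
    i=vision.camera_info(n); r=i["R"].T@np.linalg.inv(i["mtx"])@[u,v,1]; o=-i["R"].T@i["t"]
    return o+r*(z-o[2])/r[2]
E
python3 - <<'E'
from h import *
f=np.load("top0.npz"); p,X=cloud("top",f["p"],f["d"])
print("bench z",np.median(X[300:400,300:400,2]))
def rect(m,z0,name):
    P=X[m][:,:2].astype(np.float32); print(name,len(P),cv2.minAreaRect(P), np.percentile(X[m][:,2],[5,50,95]))
def reg(u0,u1,v0,v1):
    m=np.zeros((420,560),bool); m[v0:v1,u0:u1]=1; return m
# whole station
m=reg(286,400,115,260)&(X[...,2]>0.008)&(f["d"]>0); 
n,l,s,c=cv2.connectedComponentsWithStats(m.astype(np.uint8)); k=1+np.argmax(s[1:,4]); rect(l==k,0,"station")
m=reg(286,385,115,160)&(X[...,2]>0.068); rect(m,0,"plate top")
m=reg(310,390,205,255)&(X[...,2]>0.045); rect(m,0,"bottle"); 
m=reg(310,390,205,255)&(X[...,2]>0.064); rect(m,0,"bottle crest"); 
m=reg(240,290,205,255)&(X[...,2]>0.058); rect(m,0,"button")
g=cv2.cvtColor(f["p"],cv2.COLOR_RGB2GRAY); 
b=((g>140)&reg(250,278,215,242)).astype(np.uint8); M=cv2.moments(b); u,v=M["m10"]/M["m00"],M["m01"]/M["m00"]; print("button",u,v,M["m00"],ray("top",u,v,.063))
# corners of the plate/foot by eye
for u,v,z in[(309,253.5,.02),(395,241,.02),(293,134,.076),(377,122,.076)]: print(ray("top",u,v,z).round(4))
im=cv2.resize(f["p"][110:260,230:450],None,fx=3.6,fy=3.6,interpolation=cv2.INTER_CUBIC); cv2.imwrite("pics/crop0.png",im[...,::-1])
E
```

```text
bench z 0.0004791125053968719
station 10102 ((0.6003758311271667, -0.09748244285583496), (0.25123438239097595, 0.18756279349327087), 7.981632709503174) [0.01575063 0.03359793 0.07218019]
plate top 484 ((0.5985848307609558, -0.0071820467710494995), (0.14718763530254364, 0.4041571319103241), 58.69478988647461) [0.07062092 0.07617183 0.08050709]
bottle 1797 ((0.481912225484848, -0.0578693151473999), (0.08854790776968002, 0.24924926459789276), 25.876239776611328) [0.05116005 0.0654514  0.0724151 ]
bottle crest 1061 ((0.4780491292476654, -0.05591946840286255), (0.07328559458255768, 0.24558177590370178), 28.227279663085938) [0.06446047 0.06850811 0.07320301]
button 217 ((0.4561375081539154, 0.06638792157173157), (0.14629553258419037, 0.03874584659934044), 10.854279518127441) [0.0583587  0.06631909 0.07058842]
button 259.4166666666667 230.08333333333334 12.0 [0.50245217 0.08436906 0.063     ]
[ 0.4555 -0.0207  0.02  ]
[ 0.4808 -0.2078  0.02  ]
[0.7063 0.0117 0.076 ]
[ 0.7309 -0.1682  0.076 ]
```

View pics/crop0.png

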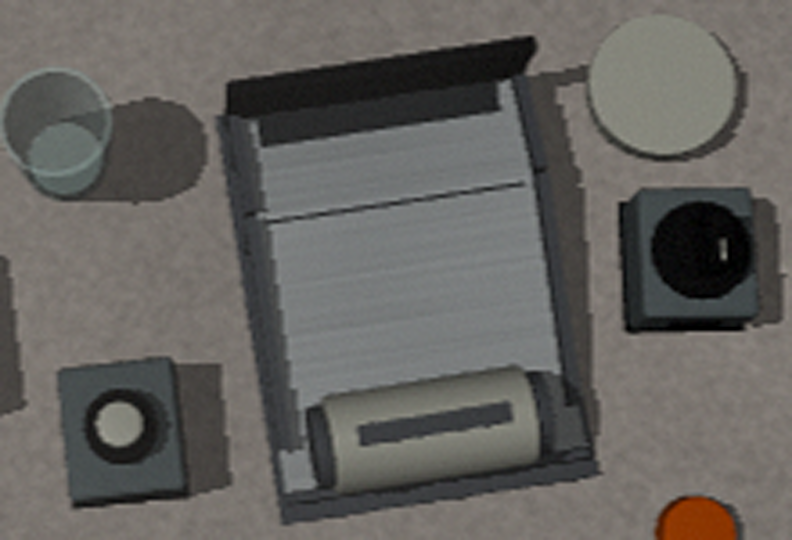

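The crop shows the ramp at a yaw of about 8°. The crest line runs from (245,218) to (525,183), and the button top is at (120,424) in crop pixels. I'll refine the poses from these.

```bash
python3 - <<'E'
from h import *
f=np.load("top0.npz"); p,X=cloud("top",f["p"],f["d"])
c=lambda u,v,z: ray("top",230+(u+.5)/3.6-.5,110+(v+.5)/3.6-.5,z)
a=np.radians(7.9); R=np.array([[np.cos(a),np.sin(a)],[-np.sin(a),np.cos(a)]]); o=np.array([.6004,-.0975])-R.T@[.0905,0]
print("origin",o)
S=lambda q:(R@(np.asarray(q)[...,:2]-o).T).T*1e3
for nm,u,v,z in[("crestL",270,217,.0372),("crestR",522,183,.0372),("lipL",283,522,.007),("lipR",598,470,.007),("plateL",228,82,.076),("plateR",535,38,.076),("footL stop",262,145,.0281),("footR stop",500,110,.0281)]:
    print(nm,S(c(u,v,z)).round(1))
print("button",c(120,424,.063))
m=np.zeros((420,560),bool); m[205:250,312:386]=1; m&=(X[...,2]>.055)&(X[...,2]<.08); P=S(X[m]); 
print("bottle y pct",np.percentile(P[:,1],[1,3,50,97,99]),"x",np.percentile(P[:,0],[3,50,97]))
for lo in range(-50,50,20):
    k=(P[:,1]>lo)&(P[:,1]<lo+20); print(lo,np.percentile(P[k,0],[5,50,95]).round(1))
g=cv2.cvtColor(f["p"],cv2.COLOR_RGB2HSV); print(f["p"][228,263],f["p"][222:234:2,263].tolist())
s=np.load("scene0.npz"); 
b=np.zeros((420,560),np.uint8); b[205:230,292:316]=(s["p"].min(2)[205:230,292:316]>110); M=cv2.moments(b); u,v=M["m10"]/M["m00"],M["m01"]/M["m00"]; print("scene button",u,v,M["m00"],ray("scene",u,v,.063))
b=np.zeros((420,560),np.uint8); b[215:242,250:278]=(f["p"].min(2)[215:242,250:278]>105); M=cv2.moments(b); u,v=M["m10"]/M["m00"],M["m01"]/M["m00"]; print("top button",u,v,M["m00"],ray("top",u,v,.063))
T=R.T@[-.065,0]+o; d=T-[.1804,-.6499]; y=a; print("pre",T,"tool shift cm",100*np.array([np.cos(y)*d[0]+np.sin(y)*d[1],np.sin(y)*d[0]-np.cos(y)*d[1]]))
E
```

```text
origin [ 0.51075889 -0.10993873]
crestL [138.3  78. ]
crestR [136.6 -77.1]
lipL [-44.   97.2]
lipR [-40.9 -98. ]
plateL [213.9  93.1]
plateR [213.6 -91.4]
footL stop [186.4  75.1]
footR stop [186.6 -74.1]
button [0.50799632 0.07691005 0.063     ]
bottle y pct [-62.43137045 -59.27981245   6.10687176  70.33809381  74.00333622] x [-28.62191471  -6.08740483  19.13701   ]
-50 [-27.3  -5.7  18.1]
-30 [-27.6  -6.3  18.2]
-10 [-27.7  -6.   18. ]
10 [-27.3  -5.8  17.8]
30 [-28.4  -6.4  18.4]
[136 136 125] [[132, 133, 125], [133, 135, 122], [132, 134, 123], [136, 136, 125], [134, 134, 124], [144, 144, 134]]
scene button 303.89312977099235 211.29007633587787 131.0 [0.49609847 0.06739838 0.063     ]
top button 262.5982142857143 227.40178571428572 112.0 [0.50803535 0.07769336 0.063     ]
pre [ 0.44637578 -0.11887263] tool shift cm [ 33.64383418 -48.94307182]
```

>>> jog_arm:
  motion:
    - [[0, 0, 0, 0.066, -0.4], [0, 0, 0, 0.066, -0.4], [1.65, -2.45, 0, 0, -0.4], [1.65, -2.45, 0, 0, -0.4], [1.65, -2.45, 0, 0, -0.4], [1.65, -2.45, 0, 0, -0.4], [1.65, -2.45, 0, 0, -0.4], [1.65, -2.45, 0, 0, -0.4], [1.65, -2.45, 0, 0, -0.4], [1.65, -2.45, 0, 0, -0.4]]

```text
t: 0.93
position: [0.2844, -0.4364, 0.2222]
orientation: [-180.0, 0.0, 7.9]
wrist_force: [0.2, 0.0, -0.3]
width: 0.0606
finger_force: 0.0
```

>>> jog_arm:
  motion:
    - [[1.65, -2.45, 0, 0, -0.4], [1.65, -2.45, 0, 0, -0.4], [1.65, -2.45, 0, 0, -0.4], [1.65, -2.45, 0, 0, -0.4], [1.65, -2.45, 0, 0, -0.4], [1.65, -2.45, 0, 0, -0.4], [1.65, -2.45, 0, 0, -0.4], [1.65, -2.45, 0, 0, -0.4], [1.65, -2.45, 0, 0, -0.4], [1.65, -2.45, 0, 0, -0.4]]

```text
t: 1.77
position: [0.4138, -0.1711, 0.2224]
orientation: [180.0, 0.0, 7.9]
wrist_force: [0.3, 0.3, -0.4]
width: 0.0608
finger_force: 0.0
```

>>> jog_arm:
  motion:
    - [[1.65, -2.45, 0, 0, -0.4], [1.65, -2.45, 0, 0, -0.4], [0, 0, 0, 0, -0.4]]

```text
t: 2.02
position: [0.4418, -0.1135, 0.2228]
orientation: [-179.9, -0.1, 8.5]
wrist_force: [0.6, 0.2, 0.7]
width: 0.0612
finger_force: 0.0
```

```bash
cat >> h.py <<'E'
a=np.radians(7.9); R2=np.array([[np.cos(a),np.sin(a)],[-np.sin(a),np.cos(a)]]); o=np.array([.5108,-.1099])
S=lambda q:(R2@(np.asarray(q)[...,:2]-o).T).T*1e3
def st():
    s=env.observe(); print("t",s["t"],"pos",s["position"].round(4),"rpy",s["orientation"].round(2),"station",S(s["position"]).round(1),"F",s["wrist_force"].round(1),"w",round(s["width"],4))
E
python3 - <<'E'
from h import *
st()
for u,v in[(304,217),(304.5,215)]: print(ray("scene",u,v,.063))
s=np.load("scene0.npz")["p"]; f=np.load("top0.npz")["p"]
im=np.hstack([cv2.resize(s[195:255,270:340],None,fx=5,fy=5,interpolation=cv2.INTER_NEAREST),cv2.resize(f[200:260,230:300],None,fx=5,fy=5,interpolation=cv2.INTER_NEAREST)])
cv2.imwrite("pics/btn.png",im[...,::-1])
E
```

```text
t 2.0167 pos [ 0.4418 -0.1135  0.2228] rpy [-1.7987e+02 -1.3000e-01  8.4900e+00] station [-68.8   5.9] F [0.6 0.2 0.7] w 0.0612
[0.50903822 0.07983388 0.063     ]
[0.50358581 0.07647747 0.063     ]
```

View pics/btn.png

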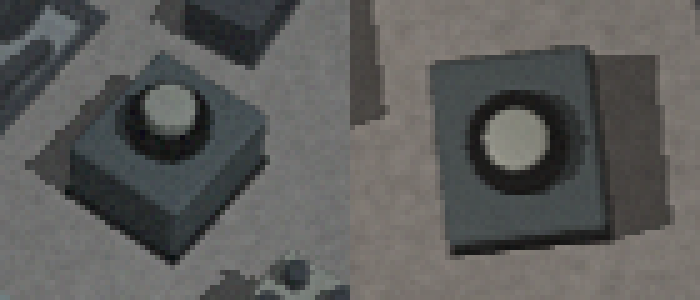

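The button top is at (304,216.5) in the scene view and (262.6,227.2) in the top view, and both give (0.508, 0.078). Next I'll lower the tool behind the bottle.

>>> jog_arm:
  motion:
    - [[0, 0, 2.5, 0, -0.4], [0, 0, 2.5, 0, -0.4], [0, 0, 2.5, 0, -0.4], [0, 0, 2.5, 0, -0.4], [0, 0, 2.5, 0, -0.4], [0, 0, 2.5, 0, -0.4], [0, 0, 2.5, 0, -0.4], [0, 0, 1.6, 0, -0.4], [0, 0, 0, 0, -0.4]]

```text
t: 2.77
position: [0.4367, -0.1193, 0.0286]
orientation: [-179.9, 0.4, 8.0]
wrist_force: [-0.3, 0.2, 0.4]
width: 0.0608
finger_force: 0.0
```

>>> jog_arm:
  motion:
    - [[0.5, 0, 0, 0, -0.4], [0.5, 0, 0, 0, -0.4], [0.5, 0, 0, 0, -0.4], [0.4, 0, 0, 0, -0.4], [0.4, 0, 0, 0, -0.4], [0.4, 0, 0, 0, -0.4], [0, 0, 0, 0, -0.4]]

```text
t: 3.35
position: [0.4675, -0.1156, 0.032]
orientation: [180.0, -0.1, 8.0]
wrist_force: [-0.2, 0.3, -0.4]
width: 0.0609
finger_force: 0.2
```

```bash
python3 - <<'E'
from h import *
st()
p,d=vision.camera("scene"); cv2.imwrite("pics/s1.png",cv2.resize(p[130:290,150:350],None,fx=4,fy=3.75)[...,::-1].copy()); 
E
```

```text
t 3.35 pos [ 0.4675 -0.1156  0.032 ] rpy [ 1.7998e+02 -8.0000e-02  7.9800e+00] station [-43.7   0.3] F [-0.2  0.3 -0.4] w 0.0609
```

View pics/s1.png

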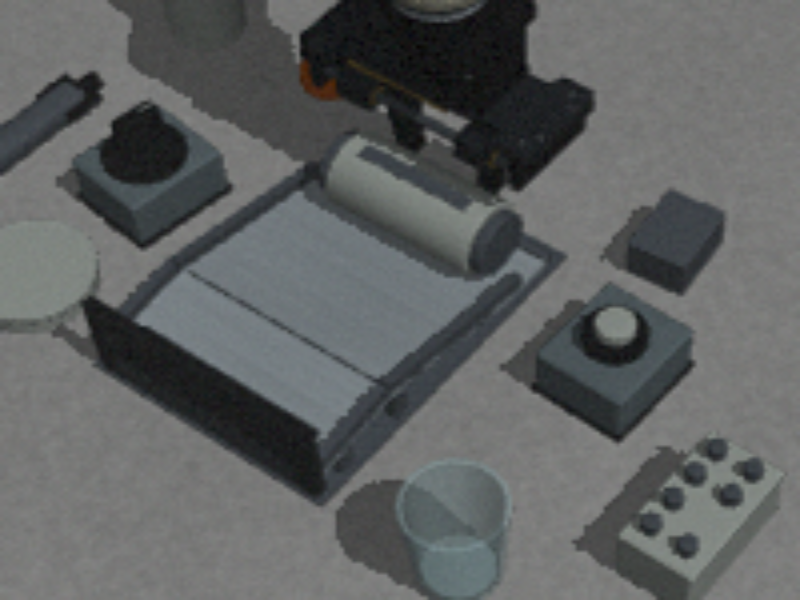

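The scene view shows both fingers square behind the bottle with everything else undisturbed. The tool is about 6 mm right of the bottle's middle, so I'll back off, centre it and then push.

>>> jog_arm:
  motion:
    - [[-0.4, 0, 0, 0, -0.4], [0, -0.6, 0, 0, -0.4], [0.2, 0, 0, 0, -0.4], [0.3, 0, 0, 0, -0.4], [0.3, 0, -0.05, 0, -0.4], [0.4, 0, -0.08, 0, -0.4], [0.5, 0, -0.1, 0, -0.4], [0.5, 0, -0.1, 0, -0.4], [0.5, 0, -0.1, 0, -0.4], [0.5, 0, -0.1, 0, -0.4]]

```text
t: 4.23
position: [0.4878, -0.1068, 0.036]
orientation: [-180.0, 0.7, 7.9]
wrist_force: [-11.4, -1.7, 7.8]
width: 0.0605
finger_force: 5.5
```

>>> jog_arm:
  motion:
    - [[0.5, 0, -0.1, 0, -0.4], [0.5, 0, -0.1, 0, -0.4], [0.5, 0, -0.1, 0, -0.4], [0.5, 0, -0.1, 0, -0.4], [0.5, 0, -0.1, 0, -0.4], [0.5, 0, -0.1, 0, -0.4]]

```text
t: 4.73
position: [0.5177, -0.1029, 0.042]
orientation: [180.0, 0.7, 7.9]
wrist_force: [-10.9, -1.7, 8.3]
width: 0.0609
finger_force: 5.6
```

```bash
cat >> h.py <<'E'
def bottle(f):
    p,X=cloud("top"); cv2.imwrite(f,cv2.resize(p[100:270,220:460],None,fx=3,fy=3)[...,::-1].copy())
    P=S(X[100:270,280:410].reshape(-1,3)); z=X[100:270,280:410,2].ravel()*1e3
    k=(z>50)&(z<105)&(abs(P[:,1])<80)&(P[:,0]<203)
    print("cloud",k.sum(),[np.percentile(P[k&(P[:,1]>l)&(P[:,1]<l+20),0],[5,50,95]).round(0).tolist() for l in(-50,0,40)] if k.sum() else "")
E
python3 -c "
from h import *
st(); bottle('pics/b1.png')"
```

```text
t 4.7333 pos [ 0.5177 -0.1029  0.042 ] rpy [180.     0.71   7.87] station [7.8 6. ] F [-10.9  -1.7   8.3] w 0.0609Traceback (most recent call last):
  File "<string>", line 3, in <module>
    st(); bottle('pics/b1.png')
          ~~~~~~^^^^^^^^^^^^^^^
  File "h.py", line 19, in bottle
    print("cloud",k.sum(),[np.percentile(P[k&(P[:,1]>l)&(P[:,1]<l+20),0],[5,50,95]).round(0).tolist() for l in(-50,0,40)] if k.sum() else "")
                           ~~~~~~~~~~~~~^^^^^^^^^^^^^^^^^^^^^^^^^^^^^^^^^^^^^^^^^^^
    return _quantile_unchecked(
        a, q, axis, out, overwrite_input, method, keepdims, weights)
    return _ureduce(a,
                    func=_quantile_ureduce_func,
    ...<5 lines>...
                    overwrite_input=overwrite_input,
                    method=method)
    r = func(a, **kwargs)
    result = _quantile(arr,
                       quantiles=q,
    ...<2 lines>...
                       out=out,
                       weights=wgt)
    slices_having_nans = np.isnan(arr[-1, ...])
                                  ~~~^^^^^^^^^
IndexError: index -1 is out of bounds for axis 0 with size 0
```

View pics/b1.png

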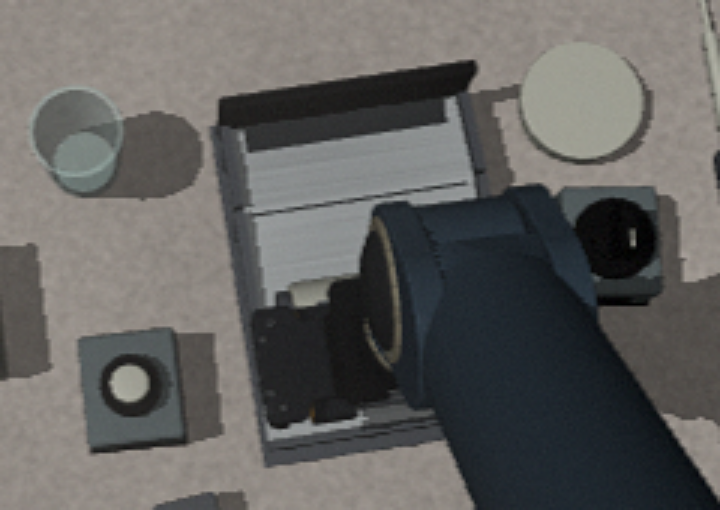

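The bottle is moving up the slope at a steady 11 N with the fingers behind it, so I'll keep pushing.

>>> jog_arm:
  motion:
    - [[0.5, 0, -0.1, 0, -0.4], [0.5, 0, -0.1, 0, -0.4], [0.5, 0, -0.1, 0, -0.4], [0.5, 0, -0.1, 0, -0.4], [0.5, 0, -0.1, 0, -0.4], [0.5, 0, -0.1, 0, -0.4], [0.5, 0, -0.1, 0, -0.4], [0.5, 0, -0.1, 0, -0.4], [0.5, 0, -0.1, 0, -0.4], [0.5, 0, -0.1, 0, -0.4]]

```text
t: 5.62
position: [0.5675, -0.0961, 0.0522]
orientation: [180.0, 0.7, 7.9]
wrist_force: [-10.2, -1.2, 9.3]
width: 0.0608
finger_force: 5.6
```

>>> jog_arm:
  motion:
    - [[0.5, 0, -0.1, 0, -0.4], [0.5, 0, -0.1, 0, -0.4], [0.5, 0, -0.1, 0, -0.4], [0.4, 0, -0.08, 0, -0.4], [0.4, 0, -0.08, 0, -0.4], [0.4, 0, -0.08, 0, -0.4]]

```text
t: 6.12
position: [0.5945, -0.0924, 0.0576]
orientation: [180.0, 0.7, 7.9]
wrist_force: [-11.0, -1.8, 8.7]
width: 0.0609
finger_force: 5.6
```

```bash
python3 -c "
from h import *
st()"
```

```text
t 6.1167 pos [ 0.5945 -0.0924  0.0576] rpy [179.97   0.66   7.88] station [85.3  5.8] F [-11.   -1.8   8.7] w 0.0609
```

>>> jog_arm:
  motion:
    - [[0.3, 0, -0.03, 0, -0.4], [0.3, 0, -0.03, 0, -0.4], [0.3, 0, 0, 0, -0.4], [0.3, 0, 0, 0, -0.4], [0.3, 0, 0, 0, -0.4], [0.3, 0, 0, 0, -0.4], [0.3, 0, 0, 0, -0.4], [0.3, 0, 0, 0, -0.4], [0.3, 0, 0, 0, -0.4], [0.3, 0, 0, 0, -0.4]]

```text
t: 6.95
position: [0.6295, -0.0868, 0.0588]
orientation: [-180.0, -0.0, 8.0]
wrist_force: [-0.5, -0.6, 0.5]
width: 0.061
finger_force: 0.0
```

>>> jog_arm:
  motion:
    - [[0.3, 0, 0.03, 0, -0.4], [0.3, 0, 0.03, 0, -0.4], [0.3, 0, 0.03, 0, -0.4], [0.3, 0, 0.03, 0, -0.4], [0, 0, 0, 0, -0.4], [0, 0, 0, 0, -0.4]]

```text
t: 7.45
position: [0.6409, -0.0853, 0.0576]
orientation: [180.0, 0.0, 8.0]
wrist_force: [0.2, -0.3, -1.2]
width: 0.0612
finger_force: 0.0
```

```bash
python3 -c "
from h import *
st(); p,d=vision.camera('scene'); cv2.imwrite('pics/s2.png',cv2.resize(p[130:290,150:350],None,fx=4,fy=3.75)[...,::-1].copy())"
```

```text
t 7.45 pos [ 0.6409 -0.0853  0.0576] rpy [1.80e+02 1.00e-02 7.95e+00] station [132.3   6.5] F [ 0.2 -0.3 -1.2] w 0.0612
```

View pics/s2.png

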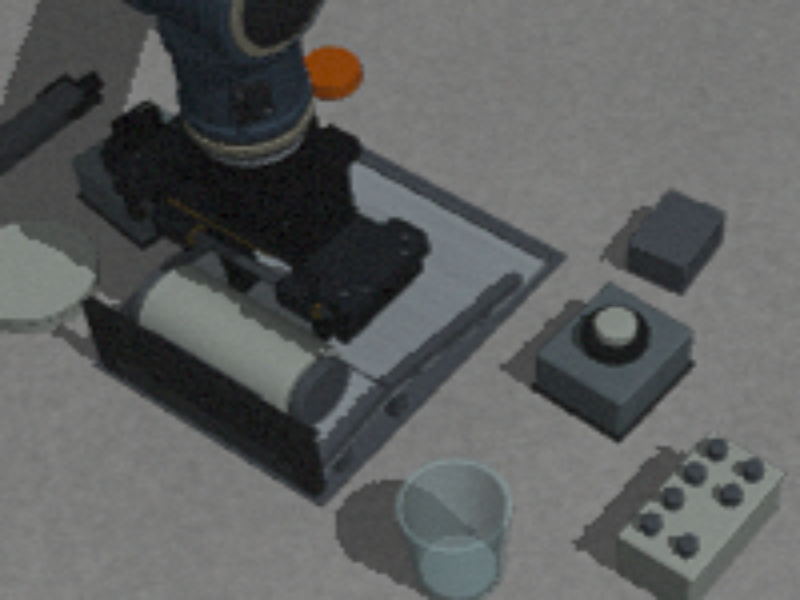

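The bottle lies against the stop plate in the cradle, and the fingers are clear with no contact force. I'll back off, lift, and go over to the button with the fingers shut.

>>> jog_arm:
  motion:
    - [[-1, 0, 0, 0, -0.4], [-1, 0, 0, 0, -0.4], [0, 0, -2.5, 0, -0.4], [0, 0, -2.5, 0, -0.4], [0, 0, -2.5, 0, -0.4], [-0.9, -1.8, -1.5, 0, 1], [-0.9, -1.8, 0, 0, 1], [-0.9, -1.8, 0, 0, 1], [-0.9, -1.8, 0, 0, 1], [-0.9, -1.8, 0, 0, 1]]

```text
t: 8.33
position: [0.562, -0.0051, 0.1477]
orientation: [180.0, 0.0, 7.9]
wrist_force: [-0.3, -0.5, 0.0]
width: 0.0351
finger_force: 0.0
```

>>> jog_arm:
  motion:
    - [[-0.9, -1.8, 0, 0, 1], [-0.9, -1.8, 0, 0, 1], [-0.9, -1.8, 0, 0, 1], [-0.9, -1.8, 0, 0, 1], [-0.9, -1.8, 0, 0, 1], [0, 0, 0, 0, 1], [0, 0, 0, 0, 1]]

```text
t: 8.92
position: [0.5055, 0.078, 0.1478]
orientation: [179.9, 0.0, 8.1]
wrist_force: [0.9, -0.4, 0.4]
width: 0.0012
finger_force: 0.0
```

```bash
python3 - <<'E'
from h import *
st()
s=env.observe(); d=np.array([.508,.078])-s["position"][:2]; y=np.radians(s["orientation"][2])
print("shift cm",100*np.array([np.cos(y)*d[0]+np.sin(y)*d[1],np.sin(y)*d[0]-np.cos(y)*d[1]]))
p,X=cloud("top"); cv2.imwrite("pics/b2.png",cv2.resize(p[100:270,220:460],None,fx=3,fy=3)[...,::-1].copy())
q=S(X[100:200,280:400].reshape(-1,3)); z=X[100:200,280:400,2].ravel()*1e3
for l in(-50,-20,10,40):
    k=(z>70)&(z<105)&(q[:,1]>l)&(q[:,1]<l+25)&(q[:,0]<201)&(q[:,0]>120); print(l,k.sum(),np.percentile(q[k,0],[5,50,95]).round(1) if k.sum()>5 else "", z[k].max() if k.sum() else "")
E
```

```text
t 8.9167 pos [0.5055 0.078  0.1478] rpy [1.7995e+02 2.0000e-02 8.0700e+00] station [ 20.6 186.8] F [ 0.9 -0.4  0.4] w 0.0012
shift cm [0.24402575 0.02978844]
-50 303 [148.6 168.7 195.7] 96.48043918933334
-20 304 [148.1 168.1 195.3] 97.20387314918673
10 307 [147.9 168.2 195.8] 96.28100337253615
40 308 [148.  168.3 195.9] 96.41132748364102
```

View pics/b2.png

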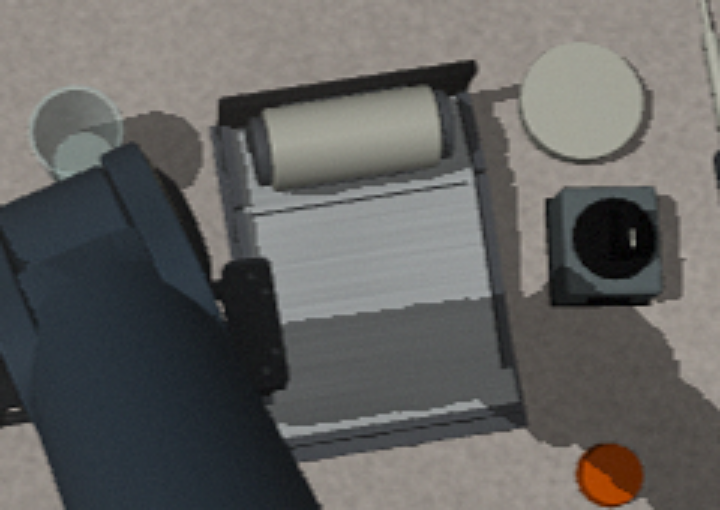

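The bottle lies square against the stop, at crop pixel (350,138), and everything else is in place. Now I'll press the button.

>>> jog_arm:
  motion:
    - [[0.25, 0, 2, 0, 1], [0, 0, 2, 0, 1], [0, 0, 2, 0, 1], [0, 0, 1.5, 0, 1], [0, 0, 0.6, 0, 1], [0, 0, 0.3, 0, 1], [0, 0, 0.3, 0, 1], [0, 0, 0.3, 0, 1], [0, 0, 0, 0, 1], [0, 0, 0, 0, 1]]

```text
t: 9.8
position: [0.5093, 0.0766, 0.061]
orientation: [179.8, 0.1, 7.9]
wrist_force: [-8.3, -4.1, 25.5]
width: -0.0
finger_force: 12.9
```

>>> jog_arm:
  motion:
    - [[0, 0, 0, 0, 1], [0, 0, 0, 0, 1]]

```text
t: 9.97
position: [0.5093, 0.0766, 0.061]
orientation: [179.8, 0.0, 7.9]
wrist_force: [-9.3, -4.8, 25.9]
width: 0.0008
finger_force: 12.8
```

```bash
python3 - <<'E'
from h import *
st()
p,d=vision.camera("scene"); cv2.imwrite("pics/s3.png",cv2.resize(p[150:250,240:365],None,fx=6,fy=6)[...,::-1].copy())
E
```

```text
t 9.9667 pos [0.5093 0.0766 0.061 ] rpy [1.798e+02 4.000e-02 7.870e+00] station [ 24.1 184.9] F [-9.3 -4.8 25.9] w 0.0008
```

View pics/s3.png

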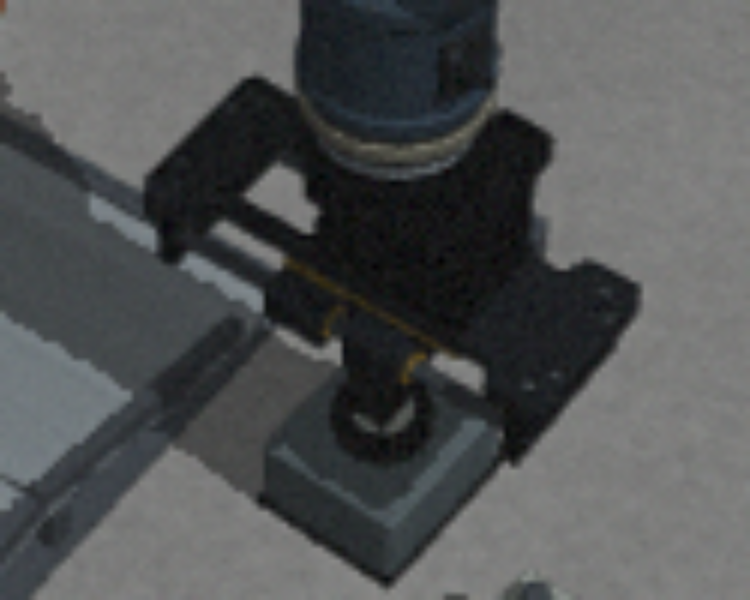

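The finger is on the button, but the 26 N reading at z=0.061 is ambiguous. I'll check force against height while backing up.

>>> jog_arm:
  motion:
    - [[0, 0, -0.2, 0, 1], [0, 0, 0, 0, 1], [0, 0, 0, 0, 1]]

```text
t: 10.27
position: [0.51, 0.0771, 0.0614]
orientation: [179.9, -0.1, 7.9]
wrist_force: [-3.1, -2.5, 9.0]
width: 0.0007
finger_force: 4.7
```

>>> jog_arm:
  motion:
    - [[0, 0, -0.2, 0, 1], [0, 0, 0, 0, 1], [0, 0, 0, 0, 1]]

```text
t: 10.52
position: [0.5103, 0.0775, 0.0625]
orientation: [180.0, -0.1, 7.9]
wrist_force: [-0.8, -2.5, 4.1]
width: 0.0004
finger_force: 2.1
```

>>> jog_arm:
  motion:
    - [[0, 0, -0.2, 0, 1], [0, 0, 0, 0, 1], [0, 0, 0, 0, 1]]

```text
t: 10.77
position: [0.5103, 0.0781, 0.064]
orientation: [-180.0, -0.1, 7.9]
wrist_force: [1.0, -2.4, 3.4]
width: 0.0007
finger_force: 1.7
```

>>> jog_arm:
  motion:
    - [[0, 0, -0.2, 0, 1], [0, 0, 0, 0, 1], [0, 0, 0, 0, 1]]

```text
t: 11.02
position: [0.51, 0.0786, 0.0658]
orientation: [-180.0, -0.1, 8.0]
wrist_force: [1.9, -0.8, 2.4]
width: 0.0007
finger_force: 1.1
```

Contact starts at about 0.067 and the hard stop is at 0.061. That's the full 6 mm of travel with roughly 5 N of spring before the end stop, so the button went fully down. I'll retreat.

>>> jog_arm:
  motion:
    - [[0, 0, -0.5, 0, 1], [0, 0, -1.5, 0, 1], [0, 0, -2.5, 0, 1], [0, 0, -2.5, 0, 1], [0, 0, -2.5, 0, 1], [0, 0, -2.5, 0, 1], [0, 0, 0, 0, 1], [0, 0, 0, 0, 1]]

```text
t: 11.68
position: [0.5097, 0.0788, 0.1867]
orientation: [-180.0, -0.1, 8.0]
wrist_force: [-0.3, 0.9, 0.0]
width: 0.0005
finger_force: 0.0
```

```bash
python3 - <<'E'
from h import *
st()
p,d=vision.camera("scene"); cv2.imwrite("pics/s4.png",cv2.resize(p[130:290,150:350],None,fx=4,fy=3.75)[...,::-1].copy())
E
```

```text
t 11.6833 pos [0.5097 0.0788 0.1867] rpy [-1.7999e+02 -1.2000e-01  7.9800e+00] station [ 24.8 187. ] F [-0.3  0.9  0. ] w 0.0005
```

View pics/s4.png

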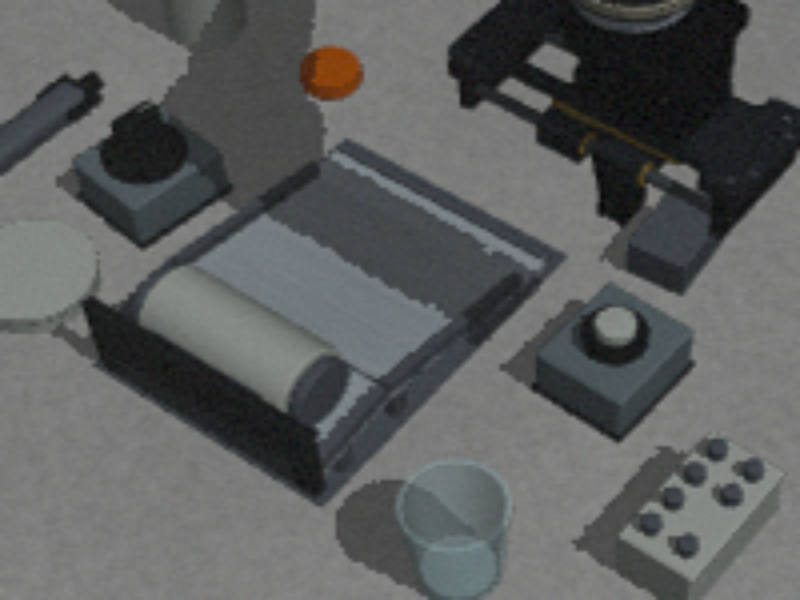

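The bottle is still home against the stop at about (245,345), the button has sprung back, and nothing else has moved. I'll hand the job in.

```bash
python3 -c "
from station import job
print(job.close_job())"
```

```text
the job is handed in; nothing more can be done
None
```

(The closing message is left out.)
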